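# Stir the drying beads

### The job

Take the green-handled stirring stick out of the wooden rack and, with its tip right down among the drying beads in the white bowl, stir round and round in wide circles about the bowl's middle, three full turns or so, until the orange bead has been carried well away from where it lay; it must stay in the bowl. Then put the stick, tip first, into the blue wash cup and let go of it.

Things in the scene. Friction and masses are not known exactly. Their poses are not given: they have to be found in the camera images.
- stick: Green-handled stick, 190 mm long, 60 g, standing near upright in one of 3 holes, 62 mm deep, of a wooden rack 70 mm high (others: yellow, black handle; row along stick x, 75 mm apart). Origin: lower tip, 8 mm above table at start; z up its axis. White shaft 16 mm thick to z=130 mm, then square handle 20x20 mm to z=190, flats facing x and y. Grip it across y: that side is free. Balance point z=91.
- bowl: White round bowl, fixed, 55 mm high, outer radius 75 mm at rim, wall 4 mm. Origin: centre of underside; inner floor 6 mm above it, flat to radius 42 mm, then sloping up 32 degrees to radius 57, then steep; z up; its yaw means nothing. On its floor lie in a ring, the middle free, 5 cream beads and an orange one, smooth loose balls 24 mm across, 12 g. (A grey tub with caps is a bystander.)
- tell_center (a point): Centre of the orange bead, a ball 24 mm across that starts 27 to 30 mm from the bowl's axis on the bowl's floor. It rolls freely; axes mean nothing. A stick moved in circles of 25 to 40 mm radius about the bowl's axis, tip about 8 mm above the inner floor, carries the beads along.
- cup: Blue round wash cup, empty, fixed to the table, 120 mm high; walls 4 mm thick, inside radius 34 mm at the floor and 37 mm at the rim. Origin: centre of its underside; inner floor 6 mm above it; z up. The stick let go in it, tip near the floor, stands or leans on the rim.
Mind the look-alikes: they are no part of the job. What is shaped like the stick but pink is not meant. Of the things shaped like the part that bears tell_center, the orange one is meant.

How it is judged:
On the way, in this order (a step that is already met when the one before it is completed fails the run):
1. the stick's tip is down among the beads, within 20 mm of the bowl's inner floor (z of stick in the frame of bowl between 0 and 0.026 m and horizontal distance between stick and bowl below 0.055 m), for 0.05 s.
2. stirring: the low tip passes the side of the bowl opposite the orange bead's first place, at least 12 mm off the bowl's axis (all of step 1 and x of stick in the frame of bowl below -0.012 m and y of stick in the frame of bowl between -0.012 and 0.012 m), for 0.02 s.
3. the low tip has gone on a quarter round (either way round) (all of step 1 and (y of stick in the frame of bowl above 0.012 m or y of stick in the frame of bowl below -0.012 m) and x of stick in the frame of bowl between -0.012 and 0.012 m), for 0.02 s.
4. and another quarter, to the other side (all of step 1 and x of stick in the frame of bowl above 0.012 m and y of stick in the frame of bowl between -0.012 and 0.012 m), for 0.02 s.
5. and another quarter (all of step 3), for 0.02 s.
6. and another quarter, with the orange bead by then (or on a later turn) more than 20 mm from where it started (all of step 2 and distance of tell_center from where it was at the start of the episode above 0.02 m), for 0.02 s.
At the end, for the whole second after the job is handed in: The stick stands at rest in the blue cup, tip down on the cup's floor (tip within 30 mm of the underside's height, leaning less than 45 degrees), and the orange bead is still inside the bowl (horizontal distance between stick and cup below 0.037 m and z of stick in the frame of cup between 0 and 0.03 m and angle between stick's own z axis and vertical below 0.8 rad and linear speed of stick below 0.03 m/s and horizontal distance between tell_center and bowl below 0.07 m and z of tell_center in the frame of bowl below 0.055 m); the robot touches nothing.
It also fails if it takes over 64 s, if anything falls off the work surface, if the arm or the gripper's body presses on something with over 40 N, if the wrist force passes 120 N, or if a joint passes its speed limit or range.

### The arm

A 6-joint arm with a two-finger parallel gripper is mounted at the origin on the work surface. World frame = base frame: x ahead of the robot, y to its left, z up, the work surface at z = 0. Lengths are in m, angles in rad, forces in N, time in s.
With the tool pointing down it reaches from about 0.25 to 0.775 m from the base axis. Payload 4 kg.
Tool frame: the origin (TCP) lies at the very end of the fingers, on their centre line; the grasp point (between the pads) lies hold_point_z behind it (hold_point_z is the distance from the TCP to the grasp point, in m); z points along the fingers, y is the direction in which the jaws open and shut (so a half turn about z gives the same grasp; the last joint's range is limited). The gripper opens to 94 mm and grips with 3 to 60 N. Pads are 16 mm wide; open, the fingers measure 119 mm over their backs; the gripper's body (75 mm by 177 mm) begins 78 mm behind the grasp point.
Start: joints at [-1.309, 0.087, 1.371, -0, 1.684, -0.103], TCP at [0.196, -0.514, 0.206] pointing down, gripper open.
Joint ranges: [-3.1, 3.1], [-0.76, 2.03], [0.27, 2.55], [-1.08, 4.22], [0.17, 2.65], [-2.57, 2.57]. Speed limits (rad/s): [2.79, 2.79, 3.14, 3.14, 3.14, 3.14].

### API

Orientations are given as [roll, pitch, yaw] about the fixed x, y, z axes, in that order (R = Rz(yaw) Ry(pitch) Rx(roll)).
In Python, from bench import * gives the robot as it stands.
- The arm moves only by the tool step_arm, never from a script. Its argument "increments" is text: rows parted by semicolons, each of 6 numbers parted by spaces: the shift along the tool's x, y, z in cm, then the turn, a rotation vector about the tool's x, y, z in rad. A call has 1 to 5 rows; each row shifts and turns the commanded pose from where the row before left it, along the tool's axes as they then stand; what a row does not reach is not made up. A row lasts 1/10 s, in which the tool goes at most 50 mm and 8.59 degrees, less where a joint would pass 70% of its speed; a pose out of reach is approached as far as the arm can. A call is refused whole if a number of a shift passes 5 or a number of a turn 0.15, either way. A call with a gripper value outside its range is refused whole. "claw" is the gripper's target within -1 to 1 (shut at 1, half-way at 0, fully open at -1), set as the call begins (left out, the last holds). The fingers move at their own pace and stop on an object; the grip force is fixed at half the most. Time passes only in rows, so rows that do not move let the fingers close. It gives the time, the measured TCP pose, the force and the opening at its end, in the units of the state.
- get_obs(): the state, without advancing time (a new reading comes with each control period).
- snapshot(name): name is "scene" or "top"; returns the picture (400x640x3 uint8, red, green, blue); there is no depth.
- calibration(name): a dict with "camera_matrix" (3x3 intrinsics, pixels), "eye" and "orientation" of the camera in the world. Camera axes: x right, y up, looking along -z (the intrinsics and any distortion apply to the point x, -y, -z); pixel columns grow to the right and rows downward; lengths in m; the calibration is good to about 2 mm. A picture is of the moment at which its call begins. calibration takes no time and is no camera call.
- close_job(): hands the job in, once; it reports no verdict.
The state is a dict: "time": time; "joint_positions": joint angles; "qvel": joint speeds; "joint_torque": joint torques, N m; "tool_pos": TCP position; "ee_rot": TCP orientation; "wrist_force": force on the tool from outside, world axes, zero at the start; "wrist_torque": the same for the moment, N m; "width": finger opening in m.
Only numpy, scipy, OpenCV 4.12 (cv2) and the standard library are available. Lean on these libraries where they do the work, as an engineer would, in place of code of your own. Each camera call takes 0.05 s, during which the arm holds its last target. There are 200 camera calls.

## Working session

There is one attempt and no reset: what is moved stays moved. The work goes in short steps, Python scripts to look and compute and a tool call to move; the robot and the scene stay as the last step left them, time stands still between calls to the robot, and variables do not carry over. Pictures are saved under pics/ and viewed, about 8 in all and at most 12, crops included, and the job is handed in when it is done.

Besides the shell and the picture viewer there is one more tool, called by a JSON object that holds its "method" and its "body", one argument or row to a line. step_arm: Moves the arm, as the interface text tells. Its arguments: {"type":"object","properties":{"increments":{"type":"string"},"claw":{"type":"number"}},"required":["increments"]}

```bash
mkdir -p pics
python3 - <<'E'
from bench import *
import cv2
for n in("scene","top"):
    im=snapshot(n); cv2.imwrite(f"pics/{n}0.png",im[:,:,::-1]); print(n,calibration(n))
o=get_obs(); print(o)
E
```

```text
scene {'camera_matrix': array([[483.35578121,   0.        , 319.52709558],
       [  0.        , 483.35578121, 201.98171898],
       [  0.        ,   0.        ,   1.        ]]), 'eye': array([1.19711308, 0.17253589, 0.86565481]), 'orientation': array([ 0.67592438, -0.01153335,  1.74086224])}
top {'camera_matrix': array([[510.92675393,   0.        , 314.84694308],
       [  0.        , 510.92675393, 203.7451617 ],
       [  0.        ,   0.        ,   1.        ]]), 'eye': array([0.34734749, 0.04344477, 1.01108927]), 'orientation': array([ 2.12591338e-01, -1.33293224e-03, -1.59520725e+00])}
{'time': 0.1, 'joint_positions': array([-1.30910393e+00,  8.78801195e-02,  1.37208896e+00, -1.91072092e-05,
        1.68358935e+00, -1.03069316e-01]), 'qvel': array([-0.00070634, -0.0006569 , -0.00312275,  0.00125901,  0.00082039,
        0.00077591]), 'joint_torque': array([ 1.22570851e-03, -3.41253090e+01, -3.03302407e+01,  7.18658161e-02,
        3.04182200e-02, -1.06377634e-04]), 'tool_pos': array([ 0.19607777, -0.51333827,  0.20442894]), 'ee_rot': array([-3.13963536e+00, -1.83363277e-04,  3.64759399e-01]), 'wrist_force': array([-0.86176369,  0.24547803, -0.64612449]), 'wrist_torque': array([ 0.02788267,  0.0692262 , -0.01134449]), 'width': 0.09378971433182631}
```

View pics/scene0.png

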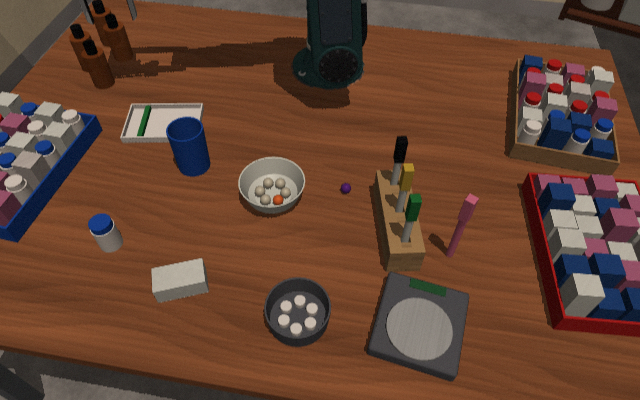

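View pics/top0.png

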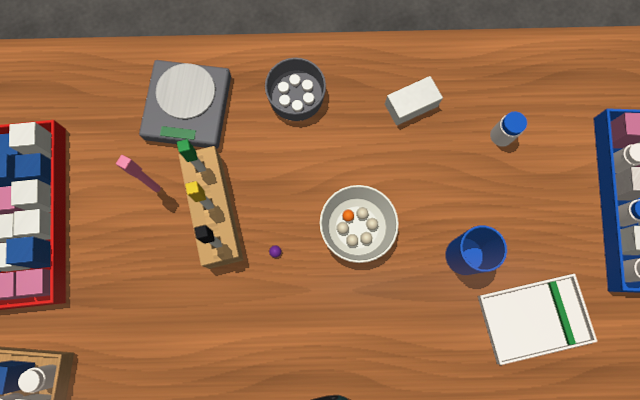

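The scene view shows the green handle at (414,208), the bowl at (272,187) with the orange bead at (278,200), and the cup at (188,147). In the top view they are at (187,150), (359,225) with the bead at (348,215), and (476,250). The pink stick stands apart. Next I measure precisely.

```bash
cat > h.py <<'E'
from bench import *
import numpy as np, cv2
from scipy.spatial.transform import Rotation as R
def cam(n):
    c=calibration(n); return c["camera_matrix"],np.array(c["eye"]),R.from_euler("xyz",c["orientation"]).as_matrix()
def proj(n,P):
    K,e,Q=cam(n); p=(np.atleast_2d(P)-e)@Q; p=p*[1,-1,-1]; q=p@K.T; return q[:,:2]/q[:,2:]
def ray(n,uv):
    K,e,Q=cam(n); d=np.linalg.solve(K,[uv[0],uv[1],1])*[1,-1,-1]; return e,Q@d
def onz(n,uv,z):
    e,d=ray(n,uv); return e+d*(z-e[2])/d[2]
def tri(a,b):
    (e,d),(f,g)=ray("scene",a),ray("top",b)
    s=np.linalg.lstsq(np.c_[d,-g],f-e,rcond=None)[0]; p,q=e+d*s[0],f+g*s[1]
    return (p+q)/2,np.linalg.norm(p-q)
E
python3 - <<'E'
from h import *
import bench; print([ (k,getattr(bench,k)) for k in dir(bench) if 'hold' in k.lower()])
S,T=cv2.imread("pics/scene0.png"),cv2.imread("pics/top0.png")
def cen(im,f,box):
    x0,y0,x1,y1=box; c=im[y0:y1,x0:x1].astype(int); m=f(c[...,0],c[...,1],c[...,2]); y,x=np.nonzero(m); return np.array([x.mean()+x0,y.mean()+y0]),len(x)
g=lambda b,G,r:(G>r+40)&(G>b+20)
o=lambda b,G,r:(r>150)&(r>G+70)&(G<130)&(b<70)&(r>G*1.7)
for n,f,a,b in (("green",g,(395,185,430,230),(170,135,205,170)),("orange",o,(265,185,290,215),(335,205,360,225))):
    A,B=cen(S,f,a),cen(T,f,b); print(n,A,B,tri(A[0],B[0]))
for n,b in(("scene",(380,185,440,285)),("top",(165,130,265,280))):0
crop=lambda im,x,y,w,h,s:cv2.resize(im[y:y+h,x:x+w],None,fx=s,fy=s,interpolation=cv2.INTER_CUBIC)
a=crop(S,370,180,60,95,6);b=crop(T,170,130,70,95,6)
cv2.imwrite("pics/c1.png",np.hstack([a,b]))
a=crop(S,160,110,150,110,2.6);b=crop(T,310,175,205,110,2.6)
b=cv2.resize(b,None,fx=1,fy=1); w=max(a.shape[1],b.shape[1])
p=lambda i:cv2.copyMakeBorder(i,0,0,0,w-i.shape[1],cv2.BORDER_CONSTANT)
cv2.imwrite("pics/c2.png",np.vstack([p(a),p(b)])); print(w)
E
```

```text
[('hold_point_z', 0.0188)]
green (array([415.58426966, 198.24719101]), 89) (array([185.5       , 146.85542169]), 332) (array([0.62630297, 0.25496673, 0.19394875]), np.float64(0.005052652985920759))
orange (array([277.56, 198.5 ]), 50) (array([347.81707317, 214.92682927]), 82) (array([ 0.53637577, -0.02705799,  0.02300058]), np.float64(0.000769183589447143))
533
```

View pics/c1.png

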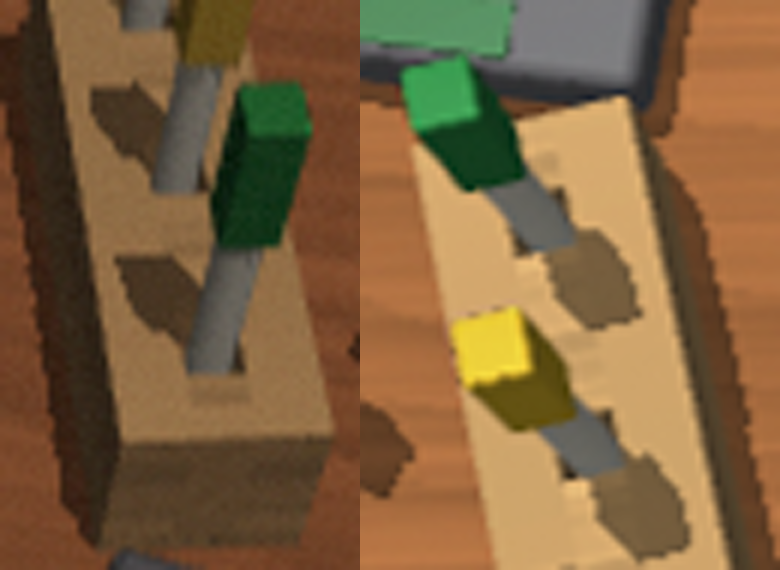

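View pics/c2.png

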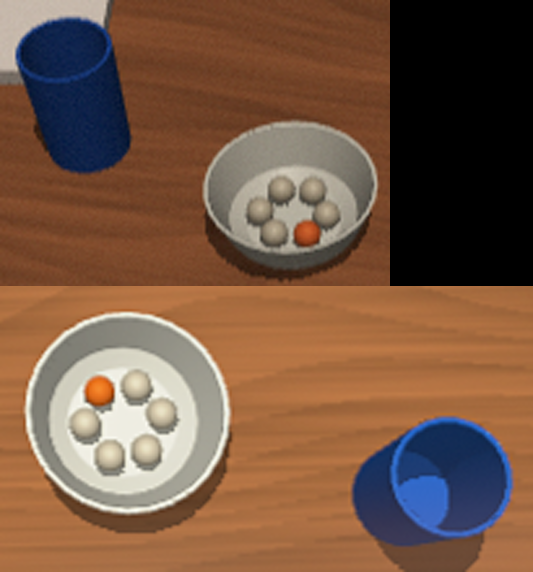

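The first crop shows the green handle's top-face and lower corners clearly in both views. The second shows the bowl and cup rims, with six beads on the bowl floor. I'll fit poses from these pixels.

Run:
```python
from h import *
from scipy.optimize import least_squares
s=lambda x,y:[(x+.5)/6-.5+370,(y+.5)/6-.5+180]
t=lambda x,y:[(x-360+.5)/6-.5+170,(y+.5)/6-.5+130]
h=.01
obs=[("scene",(-h,-h,.19),s(248,85)),("scene",(-h,h,.19),s(305,85)),("scene",(h,h,.19),s(310,125)),("scene",(h,-h,.19),s(238,122)),("scene",(h,-h,.13),s(213,243)),("scene",(h,h,.13),s(278,247)),
("top",(h,h,.19),t(402,72)),("top",(h,-h,.19),t(462,55)),("top",(-h,-h,.19),t(480,112)),("top",(-h,h,.19),t(420,122)),("top",(-h,h,.13),t(467,190)),("top",(-h,-h,.13),t(525,180)),
("scene",(0,0,.066),s(213,366)),("top",(0,0,.064),t(550,235))]
def f(p):
    M=R.from_euler("xyz",[p[2],p[3],p[4]]).as_matrix()
    return np.concatenate([proj(n,np.array([p[0],p[1],.008])+M@np.array(q))[0]-u for n,q,u in obs])
r=least_squares(f,[.6,.25,0,0,.2],loss="soft_l1"); p=r.x; print(p.round(4)); print(f(p).reshape(-1,2).round(1).tolist())
M=R.from_euler("xyz",p[2:]).as_matrix(); print("top",np.array([p[0],p[1],.008])+M[:,2]*.19,"z165",np.array([p[0],p[1],.008])+M[:,2]*.165)
S=lambda x,y:[(x+.5)/2.6-.5+160,(y+.5)/2.6-.5+110]
T=lambda x,y:[(x+.5)/2.6-.5+310,(y-286+.5)/2.6-.5+175]
def circ(name,ext,z,rad,c0):
  a=np.linspace(0,2*np.pi,181)
  for v in("scene","top"):
    L,Rr,U,D=ext[v]
    def f(c):
        q=proj(v,np.c_[c[0]+rad*np.cos(a),c[1]+rad*np.sin(a),0*a+z]); return [q[:,0].min()-L,q[:,0].max()-Rr,q[:,1].min()-U,q[:,1].max()-D]
    r=least_squares(f,c0); print(name,v,r.x.round(4),np.round(r.fun,1))
e=lambda F,l,r,u,d:(F(l,0)[0],F(r,0)[0],F(0,u)[1],F(0,d)[1])
circ("bowl",{"scene":e(S,203,377,122,255),"top":e(T,25,230,311,515)},.055,.075,[.5,-.05])
circ("cup",{"scene":e(S,16,112,17,82),"top":e(T,391,512,417,538)},.12,.041,[.5,-.25])
o=get_obs(); print(o["tool_pos"],o["ee_rot"])
```

```text
[ 0.6274  0.2547 -0.0057  0.004   0.1941]
[[-2.2, -0.3], [-0.7, -0.4], [0.2, 1.6], [1.0, 2.2], [-0.1, 2.0], [-0.3, 1.2], [-0.7, -0.6], [1.1, -0.3], [0.1, 1.3], [-1.7, 2.2], [-0.6, 1.4], [0.9, 0.7], [-0.8, -3.7], [-1.5, -2.0]]
top [0.62791737 0.25592644 0.19799543] z165 [0.62784782 0.25576758 0.17299603]
bowl scene [ 0.5151 -0.0438] [-0.4  0.4  0.1 -0.1]
bowl top [ 0.5144 -0.0453] [-0.1  0.1  0.3 -0.3]
cup scene [ 0.452  -0.2541] [-0.2  0.2 -0.   0. ]
cup top [ 0.453  -0.2556] [-0.2  0.2 -0.   0. ]
[ 0.19607777 -0.51333827  0.20442894] [-3.13963536e+00 -1.83363277e-04  3.64759399e-01]
```

{"method": "step_arm", "body": {
  "increments": "0 0 -4.5 0 0 0.085; 0 0 -4.5 0 0 0.086; 2.86 -3.36 0 0 0 0; 2.86 -3.36 0 0 0 0; 2.86 -3.36 0 0 0 0",
  "claw": -1
}}

```text
time: 0.6
tool_pos: [0.2614, -0.3972, 0.2953]
ee_rot: [-3.141, -0.0, 0.193]
wrist_force: [0.1, 0.4, 0.4]
width: 0.0939
```

{"method": "step_arm", "body": {
  "increments": "2.86 -3.36 0 0 0 0; 2.86 -3.36 0 0 0 0; 2.86 -3.36 0 0 0 0; 2.86 -3.36 0 0 0 0; 2.86 -3.36 0 0 0 0"
}}

```text
time: 1.1
tool_pos: [0.3693, -0.2042, 0.2951]
ee_rot: [-3.141, 0.0, 0.193]
wrist_force: [1.3, 0.2, -0.5]
width: 0.094
```

{"method": "step_arm", "body": {
  "increments": "2.86 -3.36 0 0 0 0; 2.86 -3.36 0 0 0 0; 2.86 -3.36 0 0 0 0; 2.86 -3.36 0 0 0 0; 2.86 -3.36 0 0 0 0"
}}

```text
time: 1.6
tool_pos: [0.4773, -0.0117, 0.295]
ee_rot: [3.142, 0.001, 0.194]
wrist_force: [0.3, -0.9, 0.9]
width: 0.0942
```

{"method": "step_arm", "body": {
  "increments": "2.86 -3.36 0 0 0 0; 2.86 -3.36 0 0 0 0; 2.86 -3.36 0 0 0 0; 2.86 -3.36 0 0 0 0; 2.86 -3.36 0 0 0 0"
}}

```text
time: 2.1
tool_pos: [0.5853, 0.1805, 0.2947]
ee_rot: [3.141, 0.001, 0.194]
wrist_force: [0.4, -0.8, -0.3]
width: 0.0939
```

{"method": "step_arm", "body": {
  "increments": "2.81 -3.29 0 0 0 0; 2.81 -3.29 0 0 0 0; 0 0 0 0 0 0; 0 0 4 0 0 0; 0 0 0 0 0 0"
}}

```text
time: 2.6
tool_pos: [0.6239, 0.2529, 0.2466]
ee_rot: [3.139, 0.016, 0.194]
wrist_force: [-0.0, -0.3, -2.3]
width: 0.094
```

Run:
```python
from h import *
S,T=snapshot("scene"),snapshot("top")
crop=lambda im,x,y,w,h,s:cv2.resize(im[y:y+h,x:x+w,::-1],None,fx=s,fy=s,interpolation=cv2.INTER_CUBIC)
cv2.imwrite("pics/d1.png",np.hstack([crop(S,350,110,120,170,3),crop(T,130,60,130,170,3)]))
```

```text
(no output)
```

View pics/d1.png

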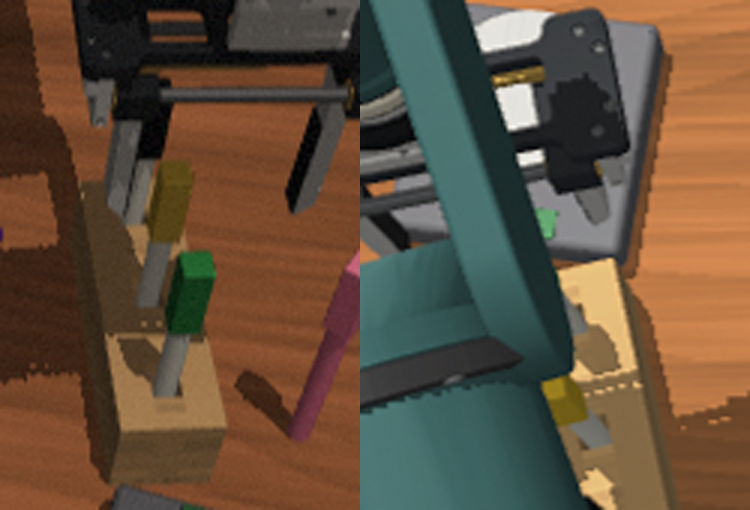

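The view shows the jaws straddling the row above the green handle (scene picture, around (413,205)), with the pink stick clear. I'll continue down and check.

{"method": "step_arm", "body": {
  "increments": "0 0 1.5 0 0 0; 0 0 0 0 0 0"
}}

```text
time: 2.9
tool_pos: [0.6277, 0.2536, 0.2422]
ee_rot: [-3.142, -0.002, 0.193]
wrist_force: [0.3, -0.6, -0.3]
width: 0.0942
```

Run:
```python
from h import *
o=get_obs(); print(o["joint_positions"].round(3),o["tool_pos"],o["ee_rot"])
```

```text
[ 0.3    0.375  0.953 -0.     1.812  1.678] [0.62767842 0.2535662  0.24219561] [-3.14155243e+00 -1.99304098e-03  1.92898390e-01]
```

{"method": "step_arm", "body": {
  "increments": "0 -0.2 2.3 0 0 0; 0 0 2.3 0 0 0; 0 0 2.3 0 0 0; 0 0 2.3 0 0 0; 0 0 0 0 0 0"
}}

```text
time: 3.4
tool_pos: [0.626, 0.2553, 0.1468]
ee_rot: [3.141, 0.004, 0.193]
wrist_force: [0.2, -0.1, -0.0]
width: 0.0941
```

{"method": "step_arm", "body": {
  "increments": "0 0 0 0 0 0; 0 0 0 0 0 0; 0 0 0 0 0 0; 0 0 0 0 0 0; 0 0 0 0 0 0",
  "claw": 1
}}

```text
time: 3.9
tool_pos: [0.6273, 0.2562, 0.1493]
ee_rot: [-3.142, -0.001, 0.194]
wrist_force: [-0.6, 0.4, -0.2]
width: 0.0576
```

{"method": "step_arm", "body": {
  "increments": "0 0 0 0 0 0; 0 0 0 0 0 0; 0 0 0 0 0 0"
}}

```text
time: 4.2
tool_pos: [0.6269, 0.2561, 0.1483]
ee_rot: [3.141, 0.0, 0.194]
wrist_force: [0.4, -1.1, -0.4]
width: 0.0333
```

{"method": "step_arm", "body": {
  "increments": "0 0 0 0 0 0; 0 0 0 0 0 0; 0 0 0 0 0 0; 0 0 0 0 0 0"
}}

```text
time: 4.6
tool_pos: [0.627, 0.2561, 0.1483]
ee_rot: [3.142, 0.0, 0.194]
wrist_force: [-0.7, 0.3, -0.2]
width: 0.0198
```

{"method": "step_arm", "body": {
  "increments": "0 0 -1 0 0 0; 0 0 -1 0 0 0; 0 0 0 0 0 0"
}}

```text
time: 4.9
tool_pos: [0.6282, 0.2565, 0.1716]
ee_rot: [-3.141, -0.005, 0.194]
wrist_force: [1.1, 0.0, -0.2]
width: 0.0198
```

{"method": "step_arm", "body": {
  "increments": "0 0 -1.6 0 0 0; 0 0 -1.6 0 0 0; 0 0 -1.6 0 0 0; 0 0 -1.7 0 0 0; 0 0 0 0 0 0"
}}

```text
time: 5.4
tool_pos: [0.6283, 0.2565, 0.2374]
ee_rot: [-3.141, -0.007, 0.194]
wrist_force: [0.3, -0.2, 0.3]
width: 0.0198
```

Run:
```python
from h import *
S=snapshot("scene");o=get_obs()
cv2.imwrite("pics/e1.png",cv2.resize(S[100:260,350:500,::-1],None,fx=4,fy=4,interpolation=cv2.INTER_CUBIC)[:600])
p=o["tool_pos"]; print(p,o["ee_rot"])
for z in (-.0188-.1592+.0188-.0+0, 0): 0
for sz in (0,.04,.08,.13): 
    print(sz,(proj("scene",p+[0,0,sz-.1403])[0]-[350,100])*4)
```

```text
[0.62773217 0.25640669 0.23544933] [-3.14122941 -0.00398575  0.19382075]
0 [226.23497875 523.73190354]
0.04 [239.10036959 474.73460377]
0.08 [252.87558646 422.27226983]
0.13 [271.52788086 351.23579131]
```

View pics/e1.png

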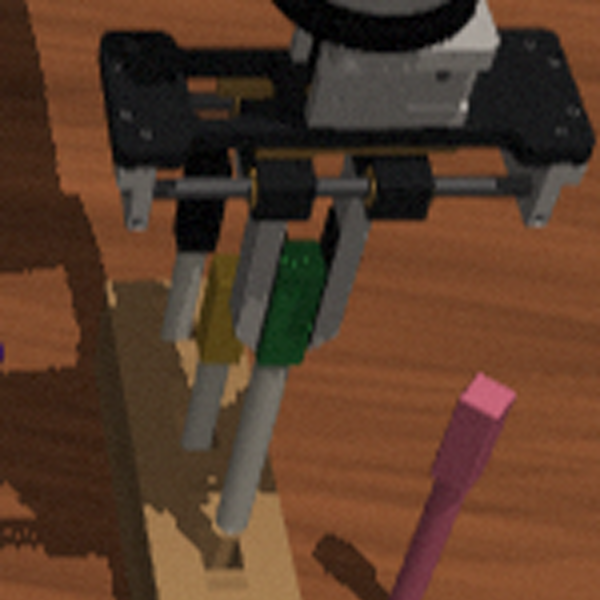

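The stick is held and clear of the rack, with its tip at (231,528) in the crop, within about 1 px of prediction. Now over to the bowl.

{"method": "step_arm", "body": {
  "increments": "-1.69 2.74 0 0 0 0; -1.69 2.74 0 0 0 0; -1.69 2.74 0 0 0 0; -1.69 2.74 0 0 0 0; -1.69 2.74 0 0 0 0"
}}

```text
time: 5.95
tool_pos: [0.5693, 0.1043, 0.2319]
ee_rot: [-3.142, 0.002, 0.194]
wrist_force: [0.7, 0.1, 0.0]
width: 0.0197
```

{"method": "step_arm", "body": {
  "increments": "-1.69 2.74 0 0 0 0; -1.69 2.74 0 0 0 0; -1.69 2.74 0 0 0 0; -1.69 2.74 0 0 0 0; -1.69 2.74 0 0 0 0"
}}

```text
time: 6.45
tool_pos: [0.5127, -0.0463, 0.2321]
ee_rot: [-3.141, 0.002, 0.194]
wrist_force: [0.0, -0.4, -1.1]
width: 0.02
```

{"method": "step_arm", "body": {
  "increments": "0 0 1 0 0 0; 0 0 0 0 0 0; 0 0 0 0 0 0"
}}

```text
time: 6.75
tool_pos: [0.5136, -0.0444, 0.2222]
ee_rot: [-3.14, 0.002, 0.195]
wrist_force: [0.1, 0.1, -1.0]
width: 0.02
```

Run:
```python
from h import *
S,T=snapshot("scene"),snapshot("top");o=get_obs()
z=lambda I,x,y,w,h:cv2.resize(I[y:y+h,x:x+w,::-1],None,fx=4,fy=4,interpolation=cv2.INTER_CUBIC)
cv2.imwrite("pics/f1.png",np.hstack([z(S,225,90,95,140),z(T,310,165,100,140)]))
p=o["tool_pos"]; print(p,o["ee_rot"])
for sz in (0,.13): 
    print(sz,(proj("scene",p+[0,0,sz-.1403])[0]-[225,90])*4,(proj("top",p+[0,0,sz-.1403])[0]-[310,165])*4+[380,0])
```

```text
[ 0.51414392 -0.04425073  0.22315753] [-3.14118626e+00  3.53927670e-04  1.95395305e-01]
0 [181.63394374 329.13500483] [577.86873535 221.70261914]
0.13 [163.75766869 151.39549959] [606.09690163 163.39584049]
```

View pics/f1.png

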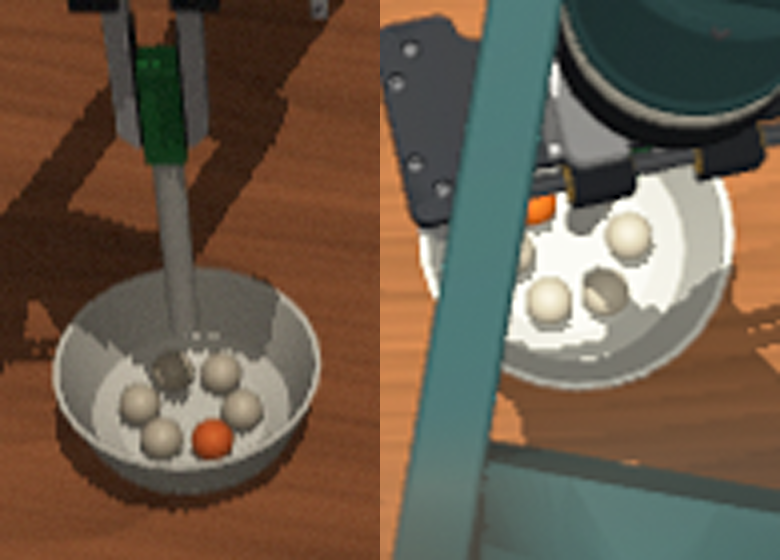

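Tip sits over the free middle (crop (184,333)), all six beads in the bowl. I'll work out the rows for a spiral-out turn followed by full circles of 32 mm radius.

Run:
```python
import numpy as np
k=np.arange(41); r=3.2*np.minimum(1,k/20); a=np.deg2rad(18*k)
P=np.round(np.c_[r*np.cos(a),r*np.sin(a)],2); D=np.diff(P,axis=0)
for i in range(0,40,5): print("; ".join("%.2f %.2f 0 0 0 0"%tuple(d) for d in D[i:i+5]))
```

```text
0.15 0.05 0 0 0 0; 0.11 0.14 0 0 0 0; 0.02 0.20 0 0 0 0; -0.08 0.22 0 0 0 0; -0.20 0.19 0 0 0 0
-0.30 0.11 0 0 0 0; -0.36 0.00 0 0 0 0; -0.38 -0.16 0 0 0 0; -0.33 -0.31 0 0 0 0; -0.23 -0.44 0 0 0 0
-0.07 -0.54 0 0 0 0; 0.12 -0.59 0 0 0 0; 0.33 -0.55 0 0 0 0; 0.53 -0.45 0 0 0 0; 0.69 -0.27 0 0 0 0
0.79 -0.03 0 0 0 0; 0.81 0.23 0 0 0 0; 0.73 0.51 0 0 0 0; 0.56 0.75 0 0 0 0; 0.31 0.94 0 0 0 0
-0.16 0.99 0 0 0 0; -0.45 0.89 0 0 0 0; -0.71 0.71 0 0 0 0; -0.89 0.45 0 0 0 0; -0.99 0.16 0 0 0 0
-0.99 -0.16 0 0 0 0; -0.89 -0.45 0 0 0 0; -0.71 -0.71 0 0 0 0; -0.45 -0.89 0 0 0 0; -0.16 -0.99 0 0 0 0
0.16 -0.99 0 0 0 0; 0.45 -0.89 0 0 0 0; 0.71 -0.71 0 0 0 0; 0.89 -0.45 0 0 0 0; 0.99 -0.16 0 0 0 0
0.99 0.16 0 0 0 0; 0.89 0.45 0 0 0 0; 0.71 0.71 0 0 0 0; 0.45 0.89 0 0 0 0; 0.16 0.99 0 0 0 0
```

{"method": "step_arm", "body": {
  "increments": "0 0 1.7 0 0 0; 0 0 1.7 0 0 0; 0 0 1.7 0 0 0; 0 0 1.75 0 0 0; 0 0 0 0 0 0"
}}

```text
time: 7.35
tool_pos: [0.5125, -0.0441, 0.1522]
ee_rot: [-3.139, 0.005, 0.195]
wrist_force: [-1.1, 0.4, -0.8]
width: 0.0199
```

{"method": "step_arm", "body": {
  "increments": "0 0 0 0 0 0; 0 0 0 0 0 0"
}}

```text
time: 7.55
tool_pos: [0.5148, -0.045, 0.1564]
ee_rot: [3.141, -0.002, 0.194]
wrist_force: [0.0, -0.2, -0.2]
width: 0.0199
```

{"method": "step_arm", "body": {
  "increments": "0.15 0.05 0 0 0 0; 0.11 0.14 0 0 0 0; 0.02 0.20 0 0 0 0; -0.08 0.22 0 0 0 0; -0.20 0.19 0 0 0 0"
}}

```text
time: 8.05
tool_pos: [0.5155, -0.0534, 0.155]
ee_rot: [3.141, 0.0, 0.194]
wrist_force: [0.2, 0.1, -1.0]
width: 0.02
```

{"method": "step_arm", "body": {
  "increments": "-0.30 0.11 0 0 0 0; -0.36 0.00 0 0 0 0; -0.38 -0.16 0 0 0 0; -0.33 -0.31 0 0 0 0; -0.23 -0.44 0 0 0 0"
}}

```text
time: 8.55
tool_pos: [0.4978, -0.0482, 0.155]
ee_rot: [3.142, -0.0, 0.194]
wrist_force: [0.8, 1.0, -0.3]
width: 0.0197
```

{"method": "step_arm", "body": {
  "increments": "-0.07 -0.54 0 0 0 0; 0.12 -0.59 0 0 0 0; 0.33 -0.55 0 0 0 0; 0.53 -0.45 0 0 0 0; 0.69 -0.27 0 0 0 0"
}}

```text
time: 9.05
tool_pos: [0.5096, -0.021, 0.155]
ee_rot: [3.141, 0.0, 0.194]
wrist_force: [0.4, -0.2, -0.4]
width: 0.0203
```

{"method": "step_arm", "body": {
  "increments": "0.79 -0.03 0 0 0 0; 0.81 0.23 0 0 0 0; 0.73 0.51 0 0 0 0; 0.56 0.75 0 0 0 0; 0.31 0.94 0 0 0 0"
}}

```text
time: 9.55
tool_pos: [0.5462, -0.0395, 0.1548]
ee_rot: [-3.141, -0.0, 0.194]
wrist_force: [0.1, 0.6, -1.8]
width: 0.0199
```

{"method": "step_arm", "body": {
  "increments": "-0.16 0.99 0 0 0 0; -0.45 0.89 0 0 0 0; -0.71 0.71 0 0 0 0; -0.89 0.45 0 0 0 0; -0.99 0.16 0 0 0 0"
}}

```text
time: 10.05
tool_pos: [0.5189, -0.0773, 0.1546]
ee_rot: [-3.141, 0.001, 0.193]
wrist_force: [1.1, 0.3, -0.6]
width: 0.02
```

{"method": "step_arm", "body": {
  "increments": "-0.99 -0.16 0 0 0 0; -0.89 -0.45 0 0 0 0; -0.71 -0.71 0 0 0 0; -0.45 -0.89 0 0 0 0; -0.16 -0.99 0 0 0 0"
}}

```text
time: 10.55
tool_pos: [0.4814, -0.0511, 0.1552]
ee_rot: [3.14, 0.001, 0.194]
wrist_force: [0.4, 0.1, -0.6]
width: 0.0201
```

{"method": "step_arm", "body": {
  "increments": "0.16 -0.99 0 0 0 0; 0.45 -0.89 0 0 0 0; 0.71 -0.71 0 0 0 0; 0.89 -0.45 0 0 0 0; 0.99 -0.16 0 0 0 0"
}}

```text
time: 11.05
tool_pos: [0.5074, -0.0127, 0.1541]
ee_rot: [-3.14, 0.003, 0.195]
wrist_force: [0.3, -0.5, -0.8]
width: 0.0199
```

{"method": "step_arm", "body": {
  "increments": "0.99 0.16 0 0 0 0; 0.89 0.45 0 0 0 0; 0.71 0.71 0 0 0 0; 0.45 0.89 0 0 0 0; 0.16 0.99 0 0 0 0"
}}

```text
time: 11.55
tool_pos: [0.5459, -0.0401, 0.1548]
ee_rot: [3.142, 0.0, 0.194]
wrist_force: [-0.3, -0.2, -0.7]
width: 0.0198
```

Run:
```python
from h import *
S,T=snapshot("scene"),snapshot("top");o=get_obs()
z=lambda I,x,y,w,h:cv2.resize(I[y:y+h,x:x+w,::-1],None,fx=4,fy=4,interpolation=cv2.INTER_CUBIC)
cv2.imwrite("pics/g1.png",np.hstack([z(S,225,90,95,140),z(T,310,165,100,140)]))
p=o["tool_pos"]; print(p,o["ee_rot"],o["width"])
for sz in (0,.13): 
    print(sz,(proj("scene",p+[0,0,sz-.1403])[0]-[225,90])*4)
```

```text
[ 0.54564306 -0.04089756  0.15478395] [3.14095885e+00 4.43056289e-04 1.91578307e-01] 0.020082360404604354
0 [182.6895681 452.6769122]
0.13 [165.52999885 293.69069835]
```

View pics/g1.png

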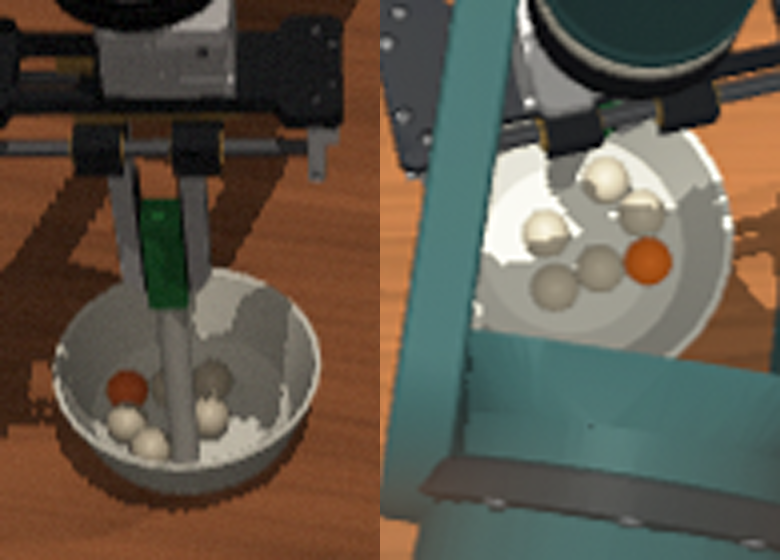

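The orange bead has moved from the front right to the left (scene crop (127,388)), and all the beads are still in the bowl. Two more turns.

{"method": "step_arm", "body": {
  "increments": "-0.16 0.99 0 0 0 0; -0.45 0.89 0 0 0 0; -0.71 0.71 0 0 0 0; -0.89 0.45 0 0 0 0; -0.99 0.16 0 0 0 0"
}}

```text
time: 12.15
tool_pos: [0.5192, -0.0774, 0.155]
ee_rot: [3.141, 0.0, 0.193]
wrist_force: [-0.6, 1.0, 0.2]
width: 0.0197
```

{"method": "step_arm", "body": {
  "increments": "-0.99 -0.16 0 0 0 0; -0.89 -0.45 0 0 0 0; -0.71 -0.71 0 0 0 0; -0.45 -0.89 0 0 0 0; -0.16 -0.99 0 0 0 0"
}}

```text
time: 12.65
tool_pos: [0.4812, -0.0513, 0.1548]
ee_rot: [3.14, 0.002, 0.194]
wrist_force: [-0.4, -0.9, -1.3]
width: 0.0195
```

{"method": "step_arm", "body": {
  "increments": "0.16 -0.99 0 0 0 0; 0.45 -0.89 0 0 0 0; 0.71 -0.71 0 0 0 0; 0.89 -0.45 0 0 0 0; 0.99 -0.16 0 0 0 0"
}}

```text
time: 13.15
tool_pos: [0.5082, -0.0164, 0.155]
ee_rot: [3.134, 0.003, 0.193]
wrist_force: [-0.6, -8.5, -0.1]
width: 0.02
```

{"method": "step_arm", "body": {
  "increments": "0.99 0.16 0 0 0 0; 0.89 0.45 0 0 0 0; 0.71 0.71 0 0 0 0; 0.45 0.89 0 0 0 0; 0.16 0.99 0 0 0 0"
}}

```text
time: 13.65
tool_pos: [0.5458, -0.0395, 0.1546]
ee_rot: [-3.141, 0.001, 0.194]
wrist_force: [1.1, 0.3, -1.2]
width: 0.0199
```

{"method": "step_arm", "body": {
  "increments": "-0.16 0.99 0 0 0 0; -0.45 0.89 0 0 0 0; -0.71 0.71 0 0 0 0; -0.89 0.45 0 0 0 0; -0.99 0.16 0 0 0 0"
}}

```text
time: 14.15
tool_pos: [0.5192, -0.0774, 0.1551]
ee_rot: [3.141, -0.0, 0.193]
wrist_force: [-0.1, -0.8, -0.7]
width: 0.02
```

{"method": "step_arm", "body": {
  "increments": "-0.99 -0.16 0 0 0 0; -0.89 -0.45 0 0 0 0; -0.71 -0.71 0 0 0 0; -0.45 -0.89 0 0 0 0; -0.16 -0.99 0 0 0 0"
}}

```text
time: 14.65
tool_pos: [0.4825, -0.0506, 0.1553]
ee_rot: [3.141, -0.002, 0.194]
wrist_force: [2.6, -0.3, -0.5]
width: 0.0196
```

Run:
```python
from h import *
S,T=snapshot("scene"),snapshot("top");o=get_obs()
z=lambda I,x,y,w,h:cv2.resize(I[y:y+h,x:x+w,::-1],None,fx=4,fy=4,interpolation=cv2.INTER_CUBIC)
cv2.imwrite("pics/g2.png",np.hstack([z(S,225,90,95,140),z(T,310,165,100,140)]))
p=o["tool_pos"]; print(p,o["ee_rot"],o["width"])
for sz in (0,.13): 
    print(sz,(proj("scene",p+[0,0,sz-.1403])[0]-[225,90])*4)
c=S[150:215,235:310].astype(int); m=(c[...,0]>c[...,1]*1.9)&(c[...,0]>90)&(c[...,2]<c[...,1]); y,x=np.nonzero(m);print(len(x))
if len(x): print(onz("scene",(x.mean()+235,y.mean()+150),.018))
```

```text
[ 0.48272598 -0.04990185  0.15549414] [ 3.14153431e+00 -1.90267716e-03  1.95859387e-01] 0.019326914857377978
0 [192.54960163 366.70951369]
0.13 [177.02169134 205.30012353]
76
[ 0.51952486 -0.02071052  0.018     ]
```

View pics/g2.png

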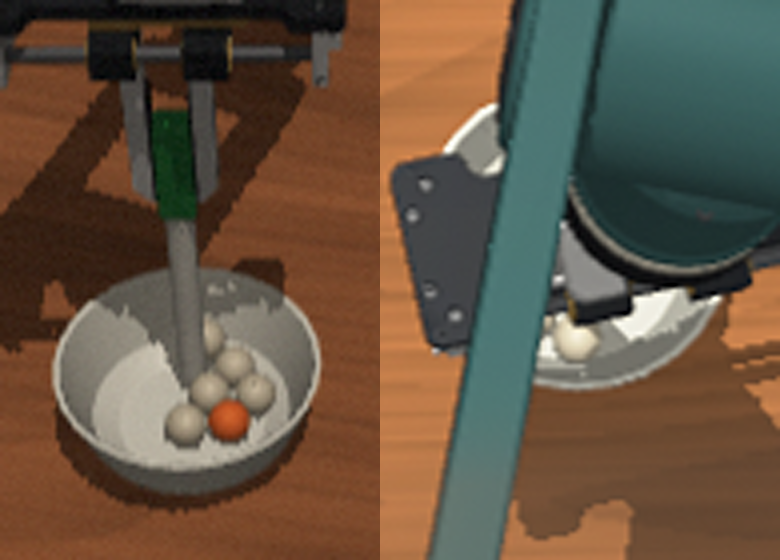

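The bead is still in the bowl but has come round nearly to its start (about 18 mm away), so I'll keep stirring and check the bead at the moment the tip passes the opposite side.

{"method": "step_arm", "body": {
  "increments": "0.16 -0.99 0 0 0 0; 0.45 -0.89 0 0 0 0; 0.71 -0.71 0 0 0 0; 0.89 -0.45 0 0 0 0; 0.99 -0.16 0 0 0 0"
}}

```text
time: 15.25
tool_pos: [0.5085, -0.0129, 0.1551]
ee_rot: [-3.141, -0.0, 0.194]
wrist_force: [0.3, 0.3, 0.1]
width: 0.0198
```

{"method": "step_arm", "body": {
  "increments": "0.99 0.16 0 0 0 0; 0.89 0.45 0 0 0 0; 0.71 0.71 0 0 0 0; 0.45 0.89 0 0 0 0; 0.16 0.99 0 0 0 0"
}}

```text
time: 15.75
tool_pos: [0.5458, -0.0399, 0.1547]
ee_rot: [-3.141, 0.001, 0.194]
wrist_force: [0.3, -0.1, -0.6]
width: 0.02
```

{"method": "step_arm", "body": {
  "increments": "-0.16 0.99 0 0 0 0; -0.45 0.89 0 0 0 0; -0.71 0.71 0 0 0 0; -0.89 0.45 0 0 0 0; -0.99 0.16 0 0 0 0"
}}

```text
time: 16.25
tool_pos: [0.5192, -0.0774, 0.1551]
ee_rot: [3.141, -0.0, 0.193]
wrist_force: [0.3, -0.1, -0.6]
width: 0.0197
```

{"method": "step_arm", "body": {
  "increments": "-0.99 -0.16 0 0 0 0; -0.89 -0.45 0 0 0 0; -0.71 -0.71 0 0 0 0; 0 0 0 0 0 0"
}}

```text
time: 16.65
tool_pos: [0.491, -0.0677, 0.1552]
ee_rot: [-3.141, -0.0, 0.195]
wrist_force: [0.2, -0.8, -0.4]
width: 0.02
```

```bash
cat > m.py <<'E'
from h import *
import sys
S=snapshot("scene");o=get_obs()
cv2.imwrite(f"pics/{sys.argv[1]}.png",cv2.resize(S[90:230,220:325,::-1],None,fx=4,fy=4,interpolation=cv2.INTER_CUBIC))
p=o["tool_pos"]; print(o["time"],p,o["width"],"tip px",(proj("scene",p-[0,0,.1403])[0]-[220,90])*4)
c=S[150:215,235:310].astype(int); m=(c[...,0]>c[...,1]*1.9)&(c[...,0]>90)&(c[...,2]<c[...,1]); y,x=np.nonzero(m)
if len(x):
    b=onz("scene",(x.mean()+235,y.mean()+150),.018); print(len(x),"bead",b,"from start mm",np.hypot(*(b[:2]-[.5355,-.027]))*1e3)
E
python3 m.py h1
```

```text
16.7 [ 0.49169925 -0.06802721  0.15522524] 0.019845701716671944 tip px [178.58505445 374.25759337]
63 bead [ 0.47490874 -0.03681466  0.018     ] from start mm 61.38100847516883
```

View pics/h1.png

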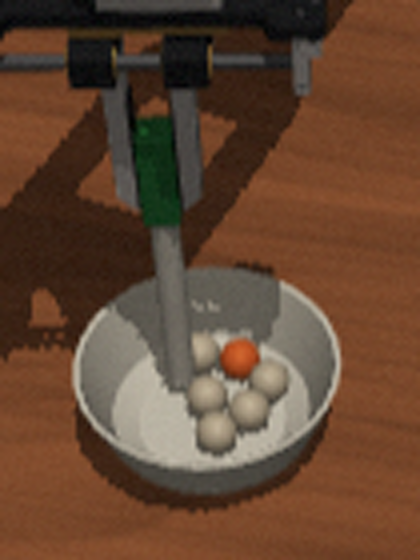

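At the opposite-side pass (tip (182,388) in the crop, beside the bead cluster), the orange bead at (240,357) is about 61 mm from its start and in the bowl. Now up and over to the cup.

{"method": "step_arm", "body": {
  "increments": "0 0 -1.5 0 0 0; 0 0 -2.5 0 0 0; 0 0 -3 0 0 0; 0 0 -3 0 0 0; 0 0 -3 0 0 0"
}}

```text
time: 17.2
tool_pos: [0.4925, -0.0687, 0.2874]
ee_rot: [3.141, -0.001, 0.194]
wrist_force: [0.1, 0.1, -0.5]
width: 0.0198
```

{"method": "step_arm", "body": {
  "increments": "-1.49 3.52 0 0 0 0; -1.49 3.52 0 0 0 0; -1.49 3.52 0 0 0 0; -1.49 3.52 0 0 0 0; -1.49 3.52 0 0 0 0"
}}

```text
time: 17.7
tool_pos: [0.453, -0.2574, 0.2863]
ee_rot: [3.14, -0.001, 0.194]
wrist_force: [0.1, -0.5, -1.3]
width: 0.0196
```

{"method": "step_arm", "body": {
  "increments": "0 0 0 0 0 0; 0 0 0 0 0 0"
}}

```text
time: 17.9
tool_pos: [0.4531, -0.2564, 0.2856]
ee_rot: [-3.142, -0.001, 0.192]
wrist_force: [-0.3, 0.7, -0.4]
width: 0.0198
```

Run:
```python
from h import *
S=snapshot("scene");T=snapshot("top");o=get_obs()
z=lambda I,x,y,w,h:cv2.resize(I[y:y+h,x:x+w,::-1],None,fx=4,fy=4,interpolation=cv2.INTER_CUBIC)
cv2.imwrite("pics/i1.png",np.hstack([z(S,145,50,95,140),z(T,430,190,95,140)]))
p=o["tool_pos"]; print(p,o["ee_rot"])
for sz in (0,.13):
    print((proj("scene",p+[0,0,sz-.1403])[0]-[145,50])*4,(proj("top",p+[0,0,sz-.1403])[0]-[430,190])*4+[380,0])
```

```text
[ 0.45341008 -0.25511323  0.28565454] [ 3.14136690e+00 -8.38075994e-04  1.94778945e-01]
[145.40669116 280.90748311] [611.29652616 223.96399984]
[90.13715196 82.9185829 ] [730.03397892 177.44690245]
```

View pics/i1.png

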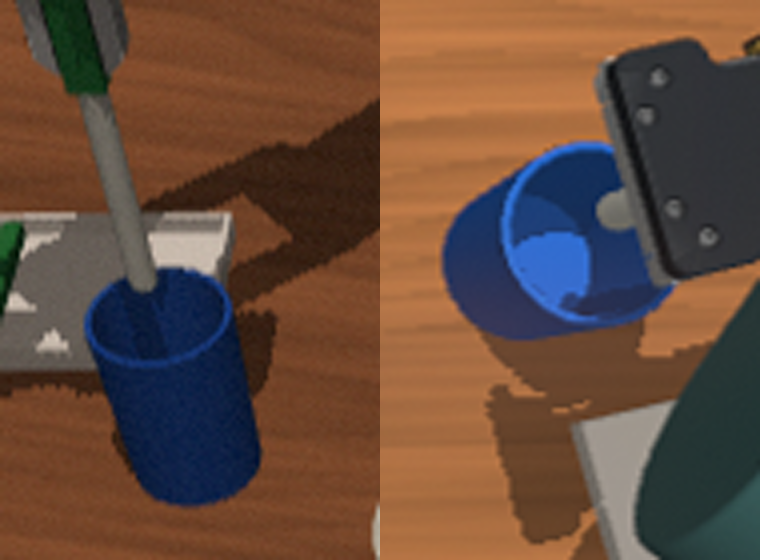

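The tip hangs inside the rim's outline, about 6 mm toward +x of nominal ((611,208) against the predicted (611,224)). I'll correct by 5 mm and lower.

{"method": "step_arm", "body": {
  "increments": "-0.5 -0.1 1 0 0 0; 0 0 2.5 0 0 0; 0 0 2.5 0 0 0; 0 0 2.5 0 0 0; 0 0 2.5 0 0 0"
}}

```text
time: 18.5
tool_pos: [0.4485, -0.2543, 0.1747]
ee_rot: [3.141, -0.001, 0.196]
wrist_force: [0.5, -0.2, -0.4]
width: 0.0199
```

{"method": "step_arm", "body": {
  "increments": "0 0 1.5 0 0 0; 0 0 0.8 0 0 0; 0 0 0 0 0 0; 0 0 0 0 0 0"
}}

```text
time: 18.9
tool_pos: [0.4485, -0.2559, 0.1532]
ee_rot: [3.14, -0.001, 0.194]
wrist_force: [0.2, 0.6, -0.7]
width: 0.0198
```

{"method": "step_arm", "body": {
  "increments": "0 0 0.4 0 0 0; 0 0 0 0 0 0; 0 0 0 0 0 0"
}}

```text
time: 19.2
tool_pos: [0.448, -0.2559, 0.1484]
ee_rot: [3.141, -0.001, 0.194]
wrist_force: [-0.5, -0.0, -1.0]
width: 0.0196
```

{"method": "step_arm", "body": {
  "increments": "0 0 0 0 0 0; 0 0 0 0 0 0; 0 0 0 0 0 0; 0 0 0 0 0 0; 0 0 0 0 0 0",
  "claw": -1
}}

```text
time: 19.7
tool_pos: [0.4478, -0.2558, 0.148]
ee_rot: [3.141, -0.0, 0.194]
wrist_force: [0.4, -0.5, 0.7]
width: 0.0565
```

{"method": "step_arm", "body": {
  "increments": "0 0 0 0 0 0; 0 0 0 0 0 0; 0 0 0 0 0 0; 0 0 0 0 0 0; 0 0 0 0 0 0"
}}

```text
time: 20.2
tool_pos: [0.4478, -0.2557, 0.148]
ee_rot: [3.142, 0.0, 0.194]
wrist_force: [-0.3, 0.5, -0.1]
width: 0.0932
```

{"method": "step_arm", "body": {
  "increments": "0 0 -2 0 0 0; 0 0 -3 0 0 0; 0 0 -3 0 0 0; 0 0 -3 0 0 0; 0 0 -2 0 0 0"
}}

```text
time: 20.7
tool_pos: [0.4483, -0.256, 0.2807]
ee_rot: [3.139, -0.002, 0.194]
wrist_force: [-0.8, -0.7, 1.0]
width: 0.0935
```

{"method": "step_arm", "body": {
  "increments": "-2 2.5 0 0 0 0; -2 2.5 0 0 0 0; -2 2.5 0 0 0 0; -2 2.5 0 0 0 0; 0 0 0 0 0 0"
}}

```text
time: 21.2
tool_pos: [0.3868, -0.372, 0.2773]
ee_rot: [3.141, 0.002, 0.189]
wrist_force: [0.1, 0.3, -0.3]
width: 0.0937
```

```bash
python3 - <<'E'
from h import *
S=snapshot("scene");T=snapshot("top");o=get_obs()
z=lambda I,x,y,w,h:cv2.resize(I[y:y+h,x:x+w,::-1],None,fx=2.4,fy=2.4,interpolation=cv2.INTER_CUBIC)
cv2.imwrite("pics/j1.png",np.hstack([z(S,150,50,160,170),z(T,315,150,170,170)]))
print(o["time"],o["tool_pos"],o["wrist_force"],o["width"])
E
python3 m.py k1
```

```text
21.3 [ 0.38834393 -0.36949402  0.2777491 ] [-0.59302263  0.72918092  1.01027053] 0.09410256145128484
21.35 [ 0.38873412 -0.36889916  0.27792321] 0.09430982208893812 tip px [-301.26323178   32.8840677 ]
63 bead [ 0.47717907 -0.03168654  0.018     ] from start mm 58.50892228767267
```

View pics/j1.png

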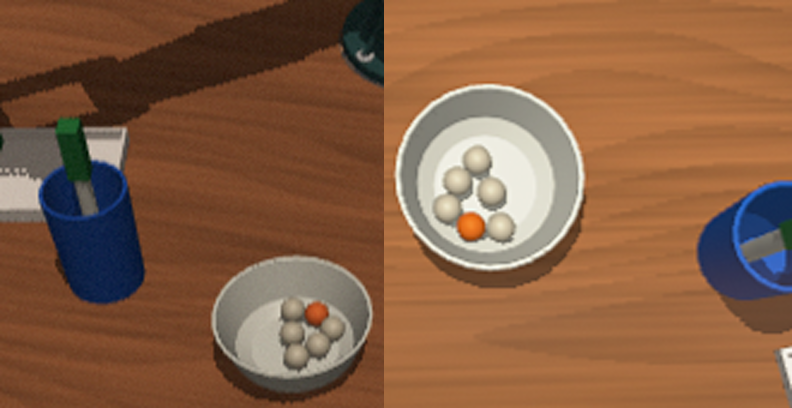

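The stick stands in the cup (green handle at (70,150)), and all the beads, with the orange one at (470,226), are in the bowl. One settling pause, then I hand in.

{"method": "step_arm", "body": {
  "increments": "0 0 0 0 0 0; 0 0 0 0 0 0; 0 0 0 0 0 0; 0 0 0 0 0 0; 0 0 0 0 0 0"
}}

```text
time: 21.85
tool_pos: [0.3888, -0.369, 0.2781]
ee_rot: [3.141, -0.0, 0.194]
wrist_force: [0.4, 0.3, 0.1]
width: 0.0942
```

Run:
```python
from h import *
g=lambda I:np.argwhere((lambda c:(c[...,1]>c[...,0]+25)&(c[...,1]>c[...,2]+15))(I[90:135,168:195].astype(int)))
a=g(snapshot("scene")); [snapshot("top") for _ in range(6)]; b=g(snapshot("scene"))
print(len(a),len(b),a.mean(0),b.mean(0)); print(close_job())
```

```text
243 239 [21.3909465  10.88888889] [21.28033473 11.25941423]
the job is handed in; nothing more can be done
None
```

I took the green-handled stick from the rack, stirred the beads, put the stick tip first into the blue cup, let go and handed the job in at about 22 s. No verdict was reported.

- **Stirring:** I entered at the bowl's free middle, spiralled out for one turn and made almost two and a half circles of 32 mm radius. The tip was about 9 mm above the inner floor.
- **Orange bead:** After the second full circle it had come round to only about 18 mm from its start, so I stirred on. At the next pass of the opposite side it was about 61 mm away. At the last check it was about 58 mm away, still in the bowl with all the other beads.
- **Stick:** It stands in the cup, leaning slightly. Over the last roughly 0.35 s its handle shifted by only 0.4 pixel in the picture, which is within noise. The gripper is open and well clear.
- **Anomalies:** The wrist force rose briefly to 8.5 N once during stirring. The stick's tip also shifted about 6 mm in the grip, and I corrected for that before lowering it into the cup.

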